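Stand the pen and the ring clamp in the tool caddy

TASK

Put the marker pen and the ring clamp away, standing upright on end at the bottom of the two empty sleeves of the tool caddy. First take the pen off the sloped rest and drop it end-down into the narrow empty sleeve; then lay the ring clamp in the rest's channel against its stop and let go of it, take it again by its upper end and drop it end-down into the wide empty sleeve. Do not shove or knock over the jar, the spool or the vial beside the clamp.

Things in the scene. Friction and masses are not known exactly. Their poses are not given: they have to be found in the camera images.
- rest: Fixed wooden tool rest, base 125 x 62 x 8 mm; origin at the centre of its underside on the bench, z up. A straight channel rises at 45 degrees in its x-z plane from the low end (-x) to the high end (+x): a tool lying in it points along (0.707, 0, 0.707), the floor's upward normal is (-0.707, 0, 0.707). A tool laid in it stays against the stop at the low end, its upper part free.
- rest_stop (a point): Point on the middle line of the channel floor where it meets the stop: (-30, 0, 22) mm in the frame of the rest, same axes. The channel is 28 mm wide, its flat floor 75 mm long from here, its side walls 8 mm high; the stop plate stands 18 mm above the floor.
- pen_mid (a point): Centre of the blue marker pen: 138 mm long along its own y axis, about 14 mm thick (the collision shape is a 14 x 14 mm square bar). It starts lying in the rest's channel against the stop, +y end uppermost. Loose, about 18 g.
- marker_pen: The same marker pen; origin on the underside of its barrel as it lies (1 mm in x and 7 mm in z from its centre), y along it.
- clamp_mid (a point): Centre of the ring clamp, a plain turned wooden rod with a pale band in the middle: 23 mm diameter, 121 mm long along its own y axis, both ends alike. It starts lying flat on the bench. Loose, about 50 g.
- ring_clamp: The same ring clamp; origin on its underside (12 mm from its axis), y along it. (Surroundings: slanting lamp arms stand on the bench from about x = 0.68 m on, a lamp shade and arm ends hang 0.59 m above the bench near x = 0.5 to 0.7, y = 0.1 to 0.3, and a torch nozzle at x = 0.40 to 0.50, y = -0.24 reaches 91 mm high: swing across with the arm tucked in.)
- sleeve_wide: Fixed square wooden sleeve, 42 x 42 x 62 mm, open at the top, with an empty 30 x 30 mm bore 58 mm deep (floor 4 mm above its underside). Origin at the centre of its underside, 8 mm above the bench; z up. One of four sleeves 54 mm apart in a row along their y axis on a low base, in any order.
- wide_mouth (a point): Centre of the wide sleeve's mouth, at the top of the sleeve (70 mm above the bench).
- sleeve_narrow: Fixed sleeve of the same outside size with an empty 22 x 22 mm square bore 58 mm deep (floor 4 mm above its underside). Origin at the centre of its underside, z up.
- narrow_mouth (a point): Centre of the narrow sleeve's mouth, at the top of the sleeve (70 mm above the bench).
- sleeve_graver: Fixed sleeve of the same outside size, already occupied by a graver whose round handle (24 mm) stands up to 110 mm above the bench. Origin at the centre of its underside.
- sleeve_files: Fixed sleeve of the same outside size, already occupied by two thin needle files that stand up to 104 mm above the bench. Origin at the centre of its underside.
- amber_jar: Bystander: amber jar with a blue lid, 45 mm diameter, 54 mm high; origin at the centre of its underside. Loose, beside the ring clamp.
- wood_spool: Bystander: turned wooden spool, 38 mm diameter, 60 mm high; origin at the centre of its underside. Loose, near an end of the ring clamp.
- vial_1: Bystander: white vial, 17 mm diameter, 42 mm high; origin at the centre of its underside. Loose, beside the ring clamp.
Things that resemble listed ones, but are neither listed nor needed, are in the scene too. Of the things that look like the marker_pen, the smaller one is meant.

How it is judged:
By the outcome, as a careful person would: the job done as asked, in the order asked, and still so for the second after the job is handed in, with the robot touching nothing.
It also fails if it takes over 72 s, if anything falls off the work surface, if the arm or the gripper's body presses on something with over 40 N, if the wrist force passes 120 N, or if a joint passes its speed limit or range.

ROBOT

A 6-joint arm with a two-finger parallel gripper is mounted at the origin on a cart in front of the work surface, level with it; the furniture and walls round the work are solid. World frame = base frame: x ahead of the robot, y to its left, z up, the work surface at z = 0. Lengths are in m, angles in rad, forces in N, time in s.
With the tool pointing down it reaches from about 0.3 to 0.825 m from the base axis. Payload 5.4 kg.
Tool frame: the origin (TCP) lies between the finger pads; the fingertips stand 22 mm ahead of it and the grasp point (between the pads) lies 3 mm ahead of it (tip_reach is the distance from the TCP to the fingertips, in m); z points along the fingers, y is the line along which they close (so a half turn about z gives the same grasp; the last joint's range is limited). The gripper opens to 92 mm and grips with 3 to 60 N. Pads are 20 mm wide; open, the fingers measure 128 mm over their backs; the gripper's body (75 mm by 189 mm) begins 69 mm behind the grasp point.
Start: joints at [1.06, 0.158, 1.597, -0, 1.386, -0.21], TCP at [0.17, 0.549, 0.237] pointing down, gripper open.
Joint ranges: [-2.91, 2.91], [-0.94, 2.29], [0.18, 2.7], [-1.29, 4.43], [0.17, 2.64], [-3, 3]. Speed limits (rad/s): [2.57, 2.57, 3.14, 3.14, 3.14, 3.14].

INTERFACE

Orientations are given as [roll, pitch, yaw] about the fixed x, y, z axes, in that order (R = Rz(yaw) Ry(pitch) Rx(roll)).
In Python, from station import * gives the robot as it stands. The module is installed in compiled form; this text tells all that it offers.
- The arm moves only by the tool carry_out, never from a script. Its arguments are lists of equal length, an entry for each row: "fingers": the opening in per cent of the stroke, from 0 (shut) to 100 (fully open); "translation": the shift along the tool's x, y, z in cm, a list of three; "dr": the turn, a rotation vector about the tool's x, y, z in degrees, a list of three. A call has 1 to 20 rows; each row is the pose to reach, as a shift and turn from the pose commanded when the call began, along the tool's axes at that moment; what a row does not reach only later rows make up. A row lasts 1/10 s, in which the tool goes at most 50 mm and 8.59 degrees, less where a joint would pass 70% of its speed; a pose out of reach is approached as far as the arm can. A call with a gripper value outside its range is refused whole. The fingers move at their own pace and stop on an object; "newtons" is the grip in N (left out, the last holds). Time passes only in rows, so rows that repeat a pose let the fingers close. It gives the time, the measured TCP pose, the force, the opening and the grip force at its end, in the units of the state.
- get_state(): the state, without advancing time (a new reading comes with each control period).
- get_image(name): name is "scene" or "top" or "wrist"; returns (picture, depth): 420x560x3 uint8, red, green, blue; 420x560 float32, m along the optical axis (not along the pixel's ray), 0 where there is no reading.
- get_calibration(name): a dict with "vertical_fov" (degrees; the focal length in pixels is half the picture's height over the tangent of half this angle, whatever the lens; pixels are square), "cx", "cy" (the principal point, pixels), "xyz" and "rotation" of the camera in the world; the wrist camera has in their place "mount" (4x4, takes a point from camera to tool coordinates, whose origin is the TCP and whose axes are the flange's). Camera axes: x right, y up, looking along -z (the intrinsics and any distortion apply to the point x, -y, -z); pixel columns grow to the right and rows downward; lengths in m; the calibration is good to about 2 mm. A picture is of the moment at which its call begins: read the wrist's pose just before it. get_calibration takes no time and is no camera call.
- hand_in(): hands the job in; it is judged then, once.
The state is a dict: "time": time; "joints": joint angles; "joint_vel": joint speeds; "effort": joint torques, N m; "tool_pos": TCP position; "tcp_rot": TCP orientation; "force": force on the tool from outside, world axes, zero at the start; "ft_torque": the same for the moment, N m; "gripper_width": finger opening in m; "finger_force": force on a finger pad.
Only numpy, scipy, OpenCV 4.12 (cv2) and the standard library are available. Lean on these libraries where they do the work, as an engineer would, in place of code of your own. Each camera call takes 0.05 s, during which the arm holds its last target. There are 200 camera calls.

## Working session

There is one attempt and no reset: what is moved stays moved. The work goes in short steps, Python scripts to look and compute and a tool call to move; the robot and the scene stay as the last step left them, time stands still between calls to the robot, and variables do not carry over. Pictures are saved under pics/ and viewed, at most 10 in all, crops included, and the job is handed in when it is done.

Besides the shell and the picture viewer there is one more tool, called after ">>>" as name(argument=value, ...), one argument or row to a line, values as JSON. carry_out: Moves the arm, as the interface text tells. Its arguments: {"type":"object","properties":{"fingers":{"type":"array","items":{"type":"number"}},"translation":{"type":"array","items":{"type":"array","items":{"type":"number"}}},"dr":{"type":"array","items":{"type":"array","items":{"type":"number"}}},"newtons":{"type":"number"}},"required":["fingers","translation","dr"]}

```bash
mkdir -p pics; python3 - <<'E'
from station import *
import cv2,numpy as np
s=get_state();print({k:np.round(v,3).tolist() for k,v in s.items()})
for n in ("scene","top","wrist"):
    p,d=get_image(n);cv2.imwrite(f"pics/{n}0.png",cv2.cvtColor(p,cv2.COLOR_RGB2BGR));np.save(f"{n}0.npy",d);np.save(f"{n}0p.npy",p)
    print(n,get_calibration(n), (d>0).mean(), np.median(d))
E
```

```text
{'time': 0.0, 'joints': [1.06, 0.159, 1.598, -0.0, 1.386, -0.21], 'joint_vel': [-0.001, 0.0, -0.001, -0.0, 0.002, 0.0], 'effort': [-0.001, -38.558, -32.21, 0.07, 0.038, -0.0], 'tool_pos': [0.17, 0.549, 0.236], 'tcp_rot': [-3.14, -0.0, 2.841], 'force': [0.582, -0.039, -0.529], 'ft_torque': [0.074, 0.006, -0.015], 'finger_force': 0.0, 'gripper_width': 0.092}
scene {'vertical_fov': 42.917087932497715, 'cx': 280.0182647579485, 'cy': 216.71810471729793, 'xyz': array([-0.12638359, -1.32163289,  0.89190524]), 'rotation': array([ 1.06398852,  0.00788887, -0.51761589])} 0.9962202380952381 1.6582677
top {'vertical_fov': 43.50791156269062, 'cx': 278.17581852244405, 'cy': 212.51658922054318, 'xyz': array([ 0.43426018, -0.03504537,  1.41663411]), 'rotation': array([ 0.1221098 ,  0.01020061, -1.59784271])} 0.9960586734693877 1.4331965
wrist {'vertical_fov': 71.98462828414743, 'cx': 279.34702403296706, 'cy': 212.81699067033838, 'mount': array([[ 2.55387177e-04,  9.71969146e-01,  2.35108301e-01,
         6.52994627e-02],
       [ 9.99999967e-01, -2.52048372e-04, -4.42516374e-05,
         6.30564295e-04],
       [ 1.62474383e-05,  2.35108305e-01, -9.71969179e-01,
        -1.47467256e-01],
       [ 0.00000000e+00,  0.00000000e+00,  0.00000000e+00,
         1.00000000e+00]])} 0.9377848639455783 0.4048814
```

View pics/top0.png

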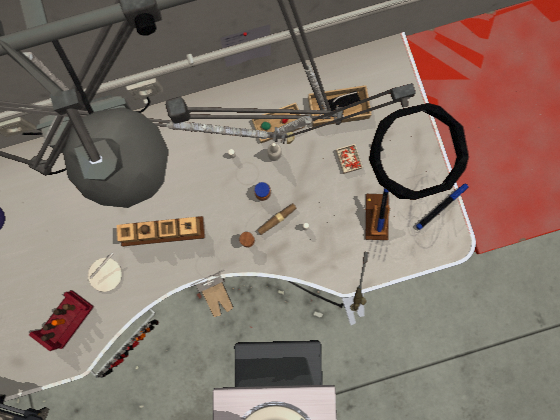

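View pics/scene0.png

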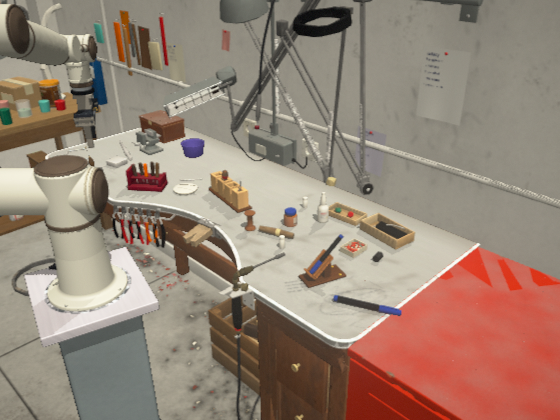

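```bash
cat > h.py <<'E'
import numpy as np,cv2
from scipy.spatial.transform import Rotation as R
from station import *
def cam(n,s=None):
    c=get_calibration(n);f=210/np.tan(np.radians(c["vertical_fov"])/2)
    if n=="wrist":
        T=np.eye(4);T[:3,:3]=R.from_euler("xyz",s["tcp_rot"]).as_matrix();T[:3,3]=s["tool_pos"]
        M=T@c["mount"]
    else:
        M=np.eye(4);M[:3,:3]=R.from_euler("xyz",c["rotation"]).as_matrix();M[:3,3]=c["xyz"]
    return c,f,M
def cloud(n,d,s=None):
    c,f,M=cam(n,s);v,u=np.mgrid[:420,:560]
    P=np.stack([(u-c["cx"])/f*d,-(v-c["cy"])/f*d,-d],-1)
    return P@M[:3,:3].T+M[:3,3]
def shot(n,name,s=None):
    s=get_state();p,d=get_image(n);cv2.imwrite(f"pics/{name}.png",cv2.cvtColor(p,cv2.COLOR_RGB2BGR))
    return s,p,d,cloud(n,d,s)
E
python3 - <<'E'
from h import *
p=np.load("top0p.npy");d=np.load("top0.npy");W=cloud("top",d)
big=cv2.resize(p[140:260,110:480],None,fx=2.1,fy=2.1,interpolation=cv2.INTER_CUBIC)
cv2.imwrite("pics/top_crop.png",cv2.cvtColor(big,cv2.COLOR_RGB2BGR))
hsv=cv2.cvtColor(p,cv2.COLOR_RGB2HSV)
for nm,(u,v) in dict(bench=(330,180),sl1=(127,232),sl2=(145,230),sl3=(165,228),sl4=(187,226),clampm=(277,219),e1=(262,231),e2=(293,209),jar=(262,190),spool=(246,240),vial=(306,226),pentop=(387,192),penbot=(380,228),rest=(370,235),vialfar=(231,154)).items(): print(nm,W[v,u].round(3))
E
```

```text
bench [ 0.694 -0.169  0.001]
sl1 [0.566 0.381 0.014]
sl2 [0.561 0.309 0.104]
sl3 [0.573 0.277 0.023]
sl4 [0.57  0.208 0.083]
clampm [ 0.588 -0.022  0.023]
e1 [0.558 0.019 0.018]
e2 [ 0.614 -0.065  0.023]
jar [0.663 0.015 0.052]
spool [0.532 0.059 0.062]
vial [ 0.566 -0.098  0.04 ]
pentop [ 0.637 -0.297  0.126]
penbot [ 0.555 -0.291  0.04 ]
rest [ 0.54  -0.27   0.005]
vialfar [0.765 0.097 0.038]
```

View pics/top_crop.png

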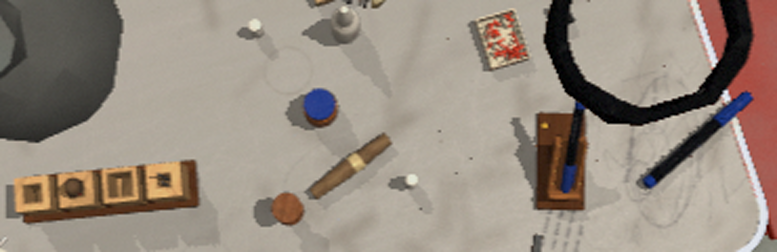

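```bash
cat >> h.py <<'E'
def Rt(yaw,tilt): return R.from_euler("z",yaw,degrees=True)*R.from_euler("x",180,degrees=True)*R.from_euler("y",tilt,degrees=True)
def go(pos,yaw,tilt,s=None):
    """pos = grasp point (3 mm ahead of TCP)"""
    s=s or get_state();R0=R.from_euler("xyz",s["tcp_rot"]);R1=Rt(yaw,tilt)
    t=R0.inv().apply(np.array(pos)-R1.apply([0,0,.003])-s["tool_pos"])*100;r=(R0.inv()*R1).as_rotvec(degrees=True)
    print("t",t.round(2).tolist(),"dr",r.round(2).tolist(),"time",s["time"],"tcp",np.round(s["tool_pos"],4),"rows",np.linalg.norm(t)/5,np.linalg.norm(r)/8.59)
E
python3 -c "
from h import *
go((.40,.21,.27),27,30)"
```

```text
t [-31.88, -25.66, -3.65] dr [-35.41, 14.45, 131.94] time 0.15 tcp [0.1701 0.5488 0.2359] rows 8.21730457500513 15.99181062499917
```

>>> carry_out(
  fingers=[50, 50, 50, 50, 50, 50, 50, 50, 50, 50, 50, 50, 50, 50, 50, 50, 50, 50, 50, 50],
  translation=[
    [-31.9, -25.7, -3.6],
    [-31.9, -25.7, -3.6],
    [-31.9, -25.7, -3.6],
    [-31.9, -25.7, -3.6],
    [-31.9, -25.7, -3.6],
    [-31.9, -25.7, -3.6],
    [-31.9, -25.7, -3.6],
    [-31.9, -25.7, -3.6],
    [-31.9, -25.7, -3.6],
    [-31.9, -25.7, -3.6],
    [-31.9, -25.7, -3.6],
    [-31.9, -25.7, -3.6],
    [-31.9, -25.7, -3.6],
    [-31.9, -25.7, -3.6],
    [-31.9, -25.7, -3.6],
    [-31.9, -25.7, -3.6],
    [-31.9, -25.7, -3.6],
    [-31.9, -25.7, -3.6],
    [-31.9, -25.7, -3.6],
    [-31.9, -25.7, -3.6],
  ],
  dr=[
    [-35.4, 14.5, 132],
    [-35.4, 14.5, 132],
    [-35.4, 14.5, 132],
    [-35.4, 14.5, 132],
    [-35.4, 14.5, 132],
    [-35.4, 14.5, 132],
    [-35.4, 14.5, 132],
    [-35.4, 14.5, 132],
    [-35.4, 14.5, 132],
    [-35.4, 14.5, 132],
    [-35.4, 14.5, 132],
    [-35.4, 14.5, 132],
    [-35.4, 14.5, 132],
    [-35.4, 14.5, 132],
    [-35.4, 14.5, 132],
    [-35.4, 14.5, 132],
    [-35.4, 14.5, 132],
    [-35.4, 14.5, 132],
    [-35.4, 14.5, 132],
    [-35.4, 14.5, 132],
  ],
)

```text
time: 2.15
tool_pos: [0.3991, 0.209, 0.2726]
tcp_rot: [-3.14, -0.524, 0.47]
force: [0.3, -0.1, -0.2]
gripper_width: 0.0459
finger_force: 0.0
```

```bash
python3 -c "
from h import *
s,p,d,W=shot('wrist','w1');np.savez('w1',p=p,d=d,W=W)
print(s['joints'],s['tool_pos'],s['force'])
go((.45,-.2,.27),-10,20)"
```

```text
[ 0.07594004 -0.67743859  2.28381431  0.22453236  1.05629826  1.11282342] [0.3991369  0.20895038 0.2726134 ] [ 0.30185279 -0.13319811 -0.21582854]
t [-12.17, 38.69, -7.12] dr [-15.73, -9.67, 33.52] time 2.2 tcp [0.3991 0.2089 0.2726] rows 8.235954713908246 4.454935127393932
```

View pics/w1.png

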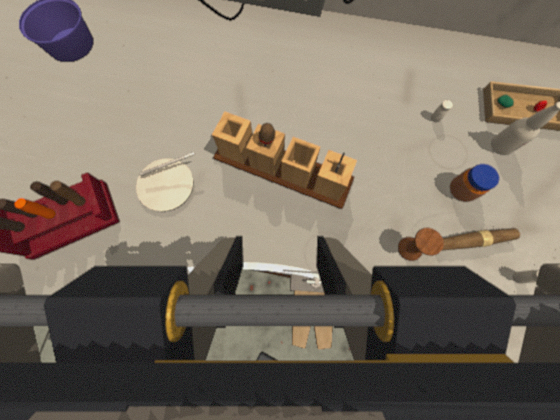

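```bash
cat > sl.py <<'E'
from h import *
def sleeves(W):
    m=(abs(W[...,2]-.070)<.006)&(abs(W[...,0]-.56)<.06)&(W[...,1]>.15)&(W[...,1]<.42)
    P=W[m][:,:2];g=np.round((P-[.48,.14])*1000).astype(int)
    im=np.zeros((320,160),np.uint8);im[g[:,1].clip(0,319),g[:,0].clip(0,159)]=255
    im=cv2.morphologyEx(im,cv2.MORPH_CLOSE,np.ones((5,5),np.uint8))
    n,l,st,c=cv2.connectedComponentsWithStats(im);out=[]
    for i in range(1,n):
        if st[i,4]<150: continue
        k=(l==i).astype(np.uint8);cn,_=cv2.findContours(k,cv2.RETR_EXTERNAL,cv2.CHAIN_APPROX_NONE)
        r=cv2.minAreaRect(cn[0]);cv2.drawContours(k,cn,-1,1,-1)
        hol=(k==1)&(l!=i)
        h=cv2.minAreaRect(np.argwhere(hol)[:,::-1].astype(np.float32)) if hol.sum()>20 else None
        f=lambda q:(np.round(np.array(q[0])/1000+[.48,.14],4),np.round(q[1],1),round(q[2],1))
        print("outer",f(r),"hole",h and f(h),hol.sum(),"z",W[m][:,2].mean().round(4))
    cv2.imwrite("pics/sl.png",cv2.resize(im,None,fx=2,fy=1.8,interpolation=0))
E
python3 -c "
from sl import *
sleeves(np.load('w1.npz')['W'])"
```

```text
outer (array([0.5747, 0.2092]), array([43.8, 42.7]), 4.3) hole (array([0.5745, 0.2095]), array([15., 15.]), 90.0) 205 z 0.0691
outer (array([0.5706, 0.2631]), array([44. , 42.4]), 3.9) hole (array([0.57  , 0.2635]), array([29., 30.]), 90.0) 861 z 0.0691
outer (array([0.5672, 0.3171]), array([44.5, 42.8]), 4.1) hole None 0 z 0.0691
outer (array([0.5626, 0.371 ]), array([42.8, 43.9]), 3.9) hole (array([0.5622, 0.3708]), array([21.6, 21.9]), 4.4) 466 z 0.0691
```

>>> carry_out(
  fingers=[50, 50, 50, 50, 50, 50, 50, 50, 50, 50, 50, 50],
  translation=[
    [-12.2, 38.7, -7.1],
    [-12.2, 38.7, -7.1],
    [-12.2, 38.7, -7.1],
    [-12.2, 38.7, -7.1],
    [-12.2, 38.7, -7.1],
    [-12.2, 38.7, -7.1],
    [-12.2, 38.7, -7.1],
    [-12.2, 38.7, -7.1],
    [-12.2, 38.7, -7.1],
    [-12.2, 38.7, -7.1],
    [-12.2, 38.7, -7.1],
    [-12.2, 38.7, -7.1],
  ],
  dr=[
    [-15.7, -9.7, 33.5],
    [-15.7, -9.7, 33.5],
    [-15.7, -9.7, 33.5],
    [-15.7, -9.7, 33.5],
    [-15.7, -9.7, 33.5],
    [-15.7, -9.7, 33.5],
    [-15.7, -9.7, 33.5],
    [-15.7, -9.7, 33.5],
    [-15.7, -9.7, 33.5],
    [-15.7, -9.7, 33.5],
    [-15.7, -9.7, 33.5],
    [-15.7, -9.7, 33.5],
  ],
)

```text
time: 3.4
tool_pos: [0.4486, -0.1981, 0.2723]
tcp_rot: [-3.141, -0.349, -0.173]
force: [-0.4, 0.6, -0.5]
gripper_width: 0.0462
finger_force: 0.0
```

```bash
python3 -c "
from h import *
s,p,d,W=shot('wrist','w2');np.savez('w2',p=p,d=d,W=W)
print(s['joints'],s['tool_pos'],s['force'],s['time'])"
```

```text
[-0.79062447 -0.36554979  2.04535768  0.21631736  1.1827004   0.89859393] [ 0.44857769 -0.19807263  0.27227238] [-0.44050068  0.58423104 -0.46500408] 3.4
```

View pics/w2.png

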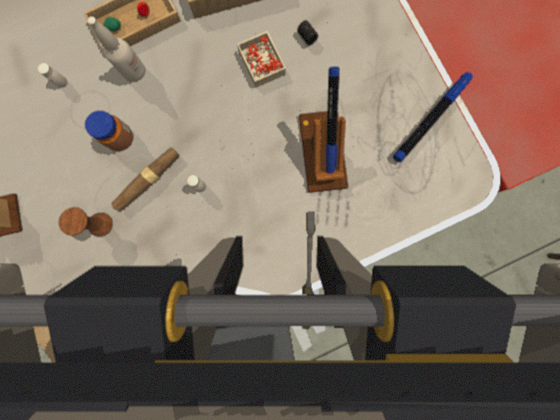

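```bash
cat > m2.py <<'E'
from h import *
z=np.load('w2.npz');W=z['W'];p=z['p'];hsv=cv2.cvtColor(p,cv2.COLOR_RGB2HSV)
v,u=np.mgrid[:420,:560]
print("bench z",np.median(W[60:120,420:440,2]) , W[150,280])
def box(a,b,c,d): return (u>=a)&(u<c)&(v>=b)&(v<d)
def line(P):
    c=P.mean(0);D=np.linalg.svd(P-c)[2][0];t=(P-c)@D;return c,D,t.min(),t.max()
# pen: blue/black in the rest area
m=box(310,60,348,180)&((p[...,0]<70)&((hsv[...,0]>100)&(hsv[...,0]<135)|(p.max(-1)<60)))&(W[...,2]>.03)
P=W[m];c,D,a,b=line(P);D*=np.sign(D[2]);print("pen n",len(P),"c",c.round(4),"D",D.round(3),"ends",(c+a*D).round(4),(c+b*D).round(4),"len",b-a, "yaw",np.degrees(np.arctan2(D[1],D[0])))
# rest base
m=box(290,95,360,205)&(W[...,2]>.004)&(W[...,2]<.013)&(hsv[...,1]>90)
r=cv2.minAreaRect((W[m][:,:2]*1000).astype(np.float32));print("rest base",r,m.sum())
# clamp
m=box(105,140,185,215)&(W[...,2]>.012)&(W[...,2]<.03)
P=W[m];n,l,st,_=cv2.connectedComponentsWithStats(m.astype(np.uint8));k=1+st[1:,4].argmax();P=W[l==k]
r=cv2.minAreaRect((P[:,:2]*1000).astype(np.float32));print("clamp",r,len(P),"zmax",np.percentile(P[:,2],98))
print(cv2.boxPoints(r).round(1).tolist())
for nm,bx,zt in (("jar",(80,100,140,160),.054),("spool",(55,200,120,240),.060),("vial",(182,170,210,195),.042)):
    m=box(*bx)&(abs(W[...,2]-zt)<.006);print(nm,m.sum(),cv2.minEnclosingCircle((W[m][:,:2]*1000).astype(np.float32)))
E
python3 m2.py
```

```text
bench z -0.0001233654683577834 [ 0.60445208 -0.22536706 -0.00099894]
pen n 998 c [ 0.5988 -0.2903  0.0847] D [0.405 0.064 0.912] ends [ 0.4905 -0.3074 -0.159 ] [ 0.6267 -0.2859  0.1476] len 0.33610912117114927 yaw 8.94846448015877
rest base ((590.5880737304688, -288.7906494140625), (59.92658615112305, 122.58722686767578), 86.82144165039062) 1247
clamp ((591.1519165039062, -20.97704315185547), (22.913135528564453, 120.55958557128906), 33.22298812866211) 1151 zmax 0.023219413378861853
[[548.5, 23.200000762939453], [614.5999755859375, -77.69999694824219], [633.7999877929688, -65.0999984741211], [567.7000122070312, 35.70000076293945]]
jar 688 ((666.2615356445312, 16.46759033203125), 20.23589324951172)
spool 659 ((537.800048828125, 59.61659622192383), 19.111337661743164)
vial 105 ((569.0432739257812, -96.12269592285156), 7.592306613922119)
```

```bash
cat > rest.py <<'E'
import numpy as np
from h import R
C=np.array([.5906,-.2888,0]);Y=-3.2
Rz=R.from_euler("z",Y,degrees=True);S=C+Rz.apply([-.03,0,.022]);U=Rz.apply([1,0,1])/2**.5;N=Rz.apply([-1,0,1])/2**.5;V=Rz.apply([0,1,0])
def at(along,up): return S+along*U+up*N
E
cat >> m2.py <<'E'
from rest import *
m=box(310,60,348,180)&(p[...,0]<80)&(W[...,2]>.03)
Q=(W[m]-S);a,h,w=Q@U,Q@N,Q@V;k=(abs(h-.01)<.012)&(abs(w)<.02)
print(k.sum(),"along",np.percentile(a[k],[0,2,98,100]).round(4),"h",np.percentile(h[k],[5,50,95]).round(4))
for lo in np.arange(0,.14,.02):
    q=k&(a>=lo)&(a<lo+.02)
    if q.any(): print(round(lo,2),q.sum(),"w",np.percentile(w[q],[3,50,97]).round(4),"h",np.percentile(h[q],[50,95]).round(4))
# rest structure near high end
m=box(290,95,360,205)&(W[...,2]>.02);Q=Rz.inv().apply(W[m]-C);q=abs(Q[:,1])<.05;Q=Q[q]
for x in np.arange(-.06,.1,.01):
    s=(Q[:,0]>=x)&(Q[:,0]<x+.01)
    if s.any(): print("x",round(x,2),"zmax",Q[s,2].max().round(3),"y",np.percentile(Q[s,1],[2,98]).round(3))
E
python3 m2.py | tail -24; python3 -c "
from h import *;from rest import *
print(at(.11,.007));go(at(.11,.007)+[0,0,.08],Y,0)"
```

```text
rest base ((590.5880737304688, -288.7906494140625), (59.92658615112305, 122.58722686767578), 86.82144165039062) 1247
clamp ((591.1519165039062, -20.97704315185547), (22.913135528564453, 120.55958557128906), 33.22298812866211) 1151 zmax 0.023219413378861853
[[548.5, 23.200000762939453], [614.5999755859375, -77.69999694824219], [633.7999877929688, -65.0999984741211], [567.7000122070312, 35.70000076293945]]
jar 688 ((666.2615356445312, 16.46759033203125), 20.23589324951172)
spool 659 ((537.800048828125, 59.61659622192383), 19.111337661743164)
vial 105 ((569.0432739257812, -96.12269592285156), 7.592306613922119)
1210 along [-0.0014  0.004   0.1331  0.1351] h [0.0028 0.0149 0.017 ]
0.0 153 w [-0.0147 -0.002   0.0108] h [0.0144 0.0166]
0.02 202 w [-0.0149 -0.0015  0.0192] h [0.0141 0.017 ]
0.04 200 w [-0.015  -0.0012  0.0191] h [0.014  0.0167]
0.06 180 w [-0.0149 -0.0013  0.0038] h [0.015 0.017]
0.08 156 w [-0.0065 -0.001   0.0033] h [0.0154 0.0169]
0.1 170 w [-0.0068 -0.0013  0.0034] h [0.0154 0.0173]
0.12 144 w [-0.0072 -0.0017  0.0029] h [0.0151 0.0173]
x -0.06 zmax 0.032 y [-0.018  0.014]
x -0.05 zmax 0.036 y [-0.019  0.019]
x -0.04 zmax 0.045 y [-0.019  0.019]
x -0.03 zmax 0.056 y [-0.019  0.019]
x -0.02 zmax 0.065 y [-0.019  0.019]
x -0.01 zmax 0.077 y [-0.02   0.019]
x 0.0 zmax 0.086 y [-0.02   0.019]
x 0.01 zmax 0.096 y [-0.019  0.019]
x 0.02 zmax 0.107 y [-0.017  0.015]
x 0.03 zmax 0.108 y [-0.009  0.003]
[ 0.63336521 -0.29119095  0.10473149]
t [15.71, 6.02, 14.72] dr [1.12, -19.97, -6.6] time 3.45 tcp [ 0.4486 -0.1981  0.2724] rows 4.470095393472964 2.4513964856155384
```

```bash
python3 -c "
from h import *
W=cloud('top',np.load('top0.npy'))
for u,v in ((377,165),(420,193),(455,160),(400,95),(290,100),(330,115),(275,135)): print(u,v,W[v-1:v+2,u-1:u+2].reshape(-1,3)[np.argmax(W[v-1:v+2,u-1:u+2,2].ravel())].round(3))
"
```

```text
377 165 [ 0.586 -0.169  0.699]
420 193 [ 0.546 -0.229  0.688]
455 160 [ 0.592 -0.285  0.678]
400 95 [ 0.679 -0.203  0.711]
290 100 [ 0.925 -0.07   0.003]
330 115 [ 0.726 -0.129  0.49 ]
275 135 [ 0.764 -0.022  0.211]
```

>>> carry_out(
  fingers=[50, 50, 50, 50, 50, 50, 50],
  translation=[
    [15.7, 6.2, 14.7],
    [15.7, 6.2, 14.7],
    [15.7, 6.2, 14.7],
    [15.7, 6.2, 14.7],
    [15.7, 6.2, 14.7],
    [15.7, 6.2, 14.7],
    [15.7, 6.2, 14.7],
  ],
  dr=[
    [1.1, -20, -6.6],
    [1.1, -20, -6.6],
    [1.1, -20, -6.6],
    [1.1, -20, -6.6],
    [1.1, -20, -6.6],
    [1.1, -20, -6.6],
    [1.1, -20, -6.6],
  ],
)

```text
time: 4.15
tool_pos: [0.6332, -0.2936, 0.1848]
tcp_rot: [-3.14, 0.004, -0.056]
force: [-0.2, 0.0, 0.9]
gripper_width: 0.0462
finger_force: 0.0
```

```bash
python3 -c "
from h import *;from rest import *
s,p,d,W=shot('wrist','w3')
Q=(W-S);a,h,w=Q@U,Q@N,Q@V;k=(abs(h-.01)<.009)&(abs(w)<.02)&(a>.08)&(a<.16)&(p[...,0]<90)
print(k.sum(),'w',np.percentile(w[k],[3,50,97]),'h',np.percentile(h[k],[5,50,95]),'a',a[k].max(),s['force'],s['joints'])
go(at(.112,.008)-.0015*V,Y,0)"
```

```text
651 w [-0.00867846 -0.00300126  0.00303435] h [0.00690588 0.01464969 0.0164478 ] a 0.13552891925833307 [-0.16019829  0.04384218  0.92687279] [-6.06429341e-01  5.13462481e-01  1.25569041e+00 -7.61295115e-04
  1.37676226e+00  1.02071679e+00]
t [0.14, -0.09, 7.69] dr [-0.04, 0.15, -0.03] time 4.2 tcp [ 0.6328 -0.2936  0.1867] rows 1.537884063034883 0.01783950255294409
```

>>> carry_out(
  fingers=[50, 50, 50, 50, 5, 5, 5, 5, 5, 5, 5],
  translation=[
    [0.1, 0, 3],
    [0.1, 0, 6],
    [0.1, 0, 7.6],
    [0.1, 0, 7.6],
    [0.1, 0, 7.6],
    [0.1, 0, 7.6],
    [0.1, 0, 7.6],
    [0.1, 0, 7.6],
    [0.1, 0, 7.6],
    [0.1, 0, 7.6],
    [0.1, 0, 7.6],
  ],
  dr=[
    [0, 0, 0],
    [0, 0, 0],
    [0, 0, 0],
    [0, 0, 0],
    [0, 0, 0],
    [0, 0, 0],
    [0, 0, 0],
    [0, 0, 0],
    [0, 0, 0],
    [0, 0, 0],
    [0, 0, 0],
  ],
  newtons=15,
)

```text
time: 5.3
tool_pos: [0.6339, -0.2956, 0.1127]
tcp_rot: [3.14, -0.0, -0.058]
force: [0.0, 1.7, 4.3]
gripper_width: 0.0143
finger_force: 15.0
```

```bash
python3 -c "
from h import *
go((.634,-.29,.25),-3.3,0);go((.43,-.08,.32),5,45)"
```

```text
t [-0.02, -0.54, -14.03] dr [0.07, -0.03, -0.05] time 5.3 tcp [ 0.6339 -0.2956  0.1127] rows 2.808713564170964 0.010569904336761854
t [-21.81, -20.27, -20.98] dr [3.35, 44.9, -7.88] time 5.3 tcp [ 0.6339 -0.2956  0.1127] rows 7.285572420679804 5.321132658917189
```

>>> carry_out(
  fingers=[5, 5, 5, 5, 5, 5, 5, 5, 5, 5, 5, 5, 5, 5],
  translation=[
    [0, 0, -3],
    [0, 0, -7],
    [0, 0, -11],
    [0, 0, -15],
    [-3, -3, -17],
    [-7, -6, -19],
    [-11, -10, -21],
    [-15, -14, -21],
    [-18, -17, -21],
    [-21.8, -20.3, -21],
    [-21.8, -20.3, -21],
    [-21.8, -20.3, -21],
    [-21.8, -20.3, -21],
    [-21.8, -20.3, -21],
  ],
  dr=[
    [0, 0, 0],
    [0, 0, 0],
    [0, 0, 0],
    [0, 0, 0],
    [0, 5, 0],
    [0.5, 11, -1],
    [1, 18, -2],
    [2, 25, -4],
    [2.5, 32, -6],
    [3, 39, -7],
    [3.4, 44.9, -7.9],
    [3.4, 44.9, -7.9],
    [3.4, 44.9, -7.9],
    [3.4, 44.9, -7.9],
  ],
)

```text
time: 6.7
tool_pos: [0.4299, -0.0812, 0.3214]
tcp_rot: [-3.138, -0.782, 0.084]
force: [-0.1, 0.5, 0.7]
gripper_width: 0.0141
finger_force: 15.0
```

```bash
python3 -c "
from h import *
s=get_state();print(s['joints'],s['gripper_width'])
go((.5624-.02,.3709,.27),20,45)"
```

```text
[-0.94935904 -0.94312548  2.4036288   0.68473948  1.28994011  0.47363102] 0.014120287794934546
t [7.03, -43.99, 14.11] dr [10.49, 0.15, -10.74] time 6.7 tcp [ 0.4299 -0.0812  0.3214] rows 9.345638665017063 1.7478451488481088
```

>>> carry_out(
  fingers=[5, 5, 5, 5, 5, 5, 5, 5, 5, 5, 5, 5, 5, 5],
  translation=[
    [1.5, -3, 3],
    [2.5, -7, 5],
    [3.5, -12, 7],
    [4.5, -17, 9],
    [5.5, -22, 11],
    [6, -27, 12],
    [6.5, -32, 13],
    [7, -37, 14],
    [7, -41, 14],
    [7, -44, 14.1],
    [7, -44, 14.1],
    [7, -44, 14.1],
    [7, -44, 14.1],
    [7, -44, 14.1],
  ],
  dr=[
    [0, 0, 0],
    [1, 0, -1],
    [2, 0, -2],
    [3, 0, -3],
    [4, 0, -4],
    [6, 0, -6],
    [7, 0, -7],
    [8, 0, -8],
    [9, 0, -9],
    [10.5, 0, -10.7],
    [10.5, 0, -10.7],
    [10.5, 0, -10.7],
    [10.5, 0, -10.7],
    [10.5, 0, -10.7],
  ],
)

```text
time: 8.1
tool_pos: [0.5402, 0.3699, 0.2735]
tcp_rot: [-3.14, -0.785, 0.348]
force: [-0.0, 0.3, 0.3]
gripper_width: 0.0139
finger_force: 15.0
```

```bash
python3 -c "
from h import *
s,p,d,W=shot('wrist','w4');np.savez('w4',p=p,d=d,W=W)
print(s['joints'],s['gripper_width'])
go((.5624,.3709,.22),20,45)"
```

```text
[ 0.44898538 -0.12280784  1.98546935 -0.14688625  0.5008496   1.77150844] 0.013925241658651527
t [-2.25, 0.67, 4.97] dr [-0.01, 0.04, -0.05] time 8.15 tcp [0.5401 0.3698 0.2732] rows 1.0993548104553788 0.007684327331829078
```

View pics/w4.png

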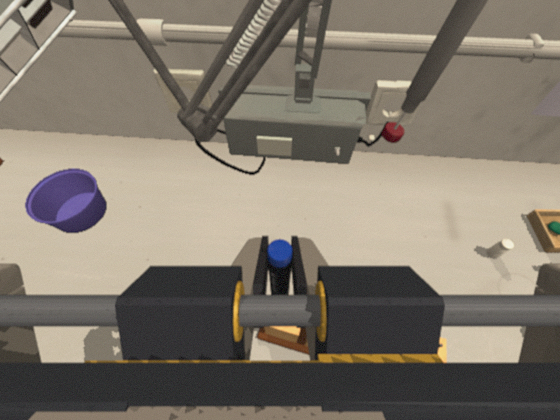

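```bash
cat > held.py <<'E'
from h import *
def held(zlo,zhi,step=.015,r=.03):
    s=get_state();g=s["tool_pos"]+R.from_euler("xyz",s["tcp_rot"]).apply([0,0,.003]);print("grasp",g.round(4))
    for n in ("scene","top","wrist"):
        s,p,d,W=shot(n,"held_"+n)
        m=(np.hypot(*(W[...,:2]-g[:2]).transpose(2,0,1))<r)&(d>0)
        for z in np.arange(zlo,zhi,step):
            k=m&(W[...,2]>=z)&(W[...,2]<z+step)
            if k.sum()>3: print(n,round(z,3),k.sum(),"x",np.percentile(W[k][:,0],[5,50,95]).round(4),"y",np.percentile(W[k][:,1],[5,50,95]).round(4),"rgb",np.median(p[k],0))
E
python3 -c "
from held import *
held(.15,.32)"
```

```text
grasp [0.5421 0.3706 0.2711]
scene 0.15 4 x [0.5395 0.5431 0.5466] y [0.3652 0.3677 0.3703] rgb [ 72.5  85.  125.5]
scene 0.165 14 x [0.537  0.5392 0.5465] y [0.3541 0.3641 0.3737] rgb [ 35.  48. 102.]
scene 0.18 15 x [0.5353 0.5393 0.5463] y [0.359  0.3637 0.368 ] rgb [ 39.  64. 124.]
scene 0.195 15 x [0.5361 0.5413 0.5476] y [0.3582 0.3633 0.3718] rgb [ 42.  63. 101.]
scene 0.21 13 x [0.5378 0.5408 0.5479] y [0.3594 0.3666 0.373 ] rgb [31. 31. 33.]
scene 0.225 18 x [0.5357 0.5414 0.5471] y [0.3561 0.3656 0.3725] rgb [34.5 36.  35. ]
scene 0.24 16 x [0.5369 0.542  0.5484] y [0.3591 0.3645 0.3734] rgb [23.  24.5 26.5]
scene 0.255 29 x [0.5355 0.5452 0.5604] y [0.3459 0.3592 0.381 ] rgb [77. 71. 64.]
scene 0.27 23 x [0.518  0.5403 0.5546] y [0.3445 0.3572 0.3777] rgb [103.  99.  89.]
top 0.165 11 x [0.5383 0.5417 0.5455] y [0.3596 0.3625 0.3652] rgb [37. 43. 68.]
top 0.18 10 x [0.5342 0.5395 0.5443] y [0.3613 0.363  0.3695] rgb [25.  37.  75.5]
top 0.195 12 x [0.5355 0.5409 0.547 ] y [0.3624 0.3635 0.3671] rgb [20.5 35.5 75. ]
top 0.255 33 x [0.534  0.5535 0.5636] y [0.3483 0.3694 0.391 ] rgb [119. 110.  99.]
top 0.27 96 x [0.5296 0.5477 0.5588] y [0.3464 0.3652 0.3894] rgb [87.5 81.5 75.5]
top 0.285 123 x [0.5222 0.5368 0.5458] y [0.3444 0.3694 0.3858] rgb [63. 60. 95.]
top 0.3 71 x [0.5128 0.5216 0.5339] y [0.3445 0.3697 0.382 ] rgb [109. 100.  91.]
wrist 0.225 77 x [0.5354 0.5368 0.5413] y [0.3645 0.369  0.3755] rgb [30. 29. 30.]
wrist 0.24 148 x [0.5353 0.5362 0.541 ] y [0.3646 0.3687 0.3754] rgb [27.5 27.  26.5]
wrist 0.255 417 x [0.5353 0.5429 0.5643] y [0.3616 0.3697 0.3918] rgb [56. 53. 53.]
wrist 0.27 977 x [0.534  0.5431 0.5574] y [0.3559 0.369  0.3905] rgb [52. 51. 64.]
wrist 0.285 1565 x [0.5255 0.5372 0.5458] y [0.3512 0.3703 0.3868] rgb [ 49.  75. 104.]
wrist 0.3 922 x [0.5141 0.5217 0.531 ] y [0.3503 0.3585 0.3782] rgb [71. 64. 57.]
```

```bash
python3 -c "
from h import *
for z in (.27,.20,.15,.131): go((.5624,.3715,z),20,45)"
```

```text
t [1.35, 0.63, 1.42] dr [-0.02, 0.09, -0.03] time 8.3 tcp [0.5399 0.37   0.2726] rows 0.4111067999676508 0.0115735481993447
t [-3.59, 0.64, 6.37] dr [-0.02, 0.09, -0.03] time 8.3 tcp [0.5399 0.37   0.2726] rows 1.4689635236808447 0.0115735481993447
t [-7.12, 0.64, 9.92] dr [-0.02, 0.09, -0.03] time 8.3 tcp [0.5399 0.37   0.2726] rows 2.4450884296588167 0.0115735481993447
t [-8.46, 0.64, 11.26] dr [-0.02, 0.09, -0.03] time 8.3 tcp [0.5399 0.37   0.2726] rows 2.820405430949798 0.0115735481993447
```

>>> carry_out(
  fingers=[5, 5, 5, 5, 5, 5, 5, 5, 5, 5, 5],
  translation=[
    [1.35, 0.64, 1.42],
    [1.35, 0.64, 1.42],
    [1.35, 0.64, 1.42],
    [-1.1, 0.64, 3.9],
    [-3.6, 0.64, 6.4],
    [-5.2, 0.64, 8],
    [-6.2, 0.64, 9],
    [-7.1, 0.64, 9.9],
    [-8, 0.64, 10.8],
    [-8.4, 0.64, 11.2],
    [-8.4, 0.64, 11.2],
  ],
  dr=[
    [0, 0, 0],
    [0, 0, 0],
    [0, 0, 0],
    [0, 0, 0],
    [0, 0, 0],
    [0, 0, 0],
    [0, 0, 0],
    [0, 0, 0],
    [0, 0, 0],
    [0, 0, 0],
    [0, 0, 0],
  ],
)

```text
time: 9.4
tool_pos: [0.5595, 0.3714, 0.1329]
tcp_rot: [-3.141, -0.782, 0.35]
force: [0.2, 0.5, -0.5]
gripper_width: 0.0141
finger_force: 15.0
```

>>> carry_out(
  fingers=[32, 32, 32, 32, 32, 32, 32, 32, 32],
  translation=[
    [0, 0, 0],
    [0, 0, 0],
    [0, 0, 0],
    [0, 0, 0],
    [0, 0, -2],
    [0, 0, -5],
    [0, 0, -9],
    [0, 0, -13],
    [0, 0, -13],
  ],
  dr=[
    [0, 0, 0],
    [0, 0, 0],
    [0, 0, 0],
    [0, 0, 0],
    [0, 0, 0],
    [0, 0, 0],
    [0, 0, 0],
    [0, 0, 0],
    [0, 0, 0],
  ],
)

```text
time: 10.3
tool_pos: [0.4741, 0.341, 0.2324]
tcp_rot: [-3.139, -0.794, 0.35]
force: [0.1, 0.2, 0.5]
gripper_width: 0.0292
finger_force: 0.0
```

```bash
python3 -c "
from h import *
for n in ('scene','wrist'):
    s,p,d,W=shot(n,'pen_'+n)
    m=(np.hypot(W[...,0]-.5624,W[...,1]-.3709)<.022)&(W[...,2]>.075)
    for z in (.075,.1,.12,.135,.15): 
        k=m&(W[...,2]>=z)&(W[...,2]<z+.025)
        if k.any(): print(n,z,k.sum(),np.median(W[k],0).round(4),W[k][:,2].max().round(4),np.median(p[k],0))
print(s['joints'],s['force'])
# clamp: centre, axis, grasp 35 mm toward e2 (-y)
c=np.array([.5912,-.021,.0115]);a=np.radians(-56.78);D=np.array([np.cos(a),np.sin(a),0])
g=c+.035*D;print(g)
go((.50,.10,.25),0,25);go(g+[0,0,.10],-56.8,0)"
```

```text
scene 0.075 23 [0.5623 0.3665 0.0857] 0.0995 [45. 45. 45.]
scene 0.1 23 [0.5609 0.3654 0.1135] 0.1247 [43. 43. 44.]
scene 0.12 26 [0.5605 0.3657 0.1322] 0.142 [53.5 53.5 55.5]
scene 0.135 20 [0.5598 0.3666 0.1439] 0.1533 [ 57.5  72.5 135. ]
scene 0.15 5 [0.5599 0.364  0.1524] 0.1533 [110. 118. 155.]
wrist 0.075 109 [0.5564 0.3702 0.0885] 0.0999 [23. 22. 24.]
wrist 0.1 141 [0.5565 0.3703 0.1137] 0.125 [29. 28. 28.]
wrist 0.12 168 [0.5565 0.3703 0.1335] 0.145 [26.  27.5 30. ]
wrist 0.135 216 [0.5587 0.3714 0.1487] 0.1511 [ 37.  63. 121.]
wrist 0.15 24 [0.5615 0.373  0.1504] 0.1511 [ 40.  68. 143.]
[ 0.45371154 -0.27583568  2.20833933 -0.17468859  0.42728064  1.80354287] [-0.06885719  0.9440003   0.60075014]
[ 0.61037493 -0.05028006  0.0115    ]
t [-2.37, 23.41, -6.02] dr [-11.62, -19.82, 16.5] time 10.4 tcp [0.4742 0.3403 0.2272] rows 4.857398269734679 3.292785710883435
t [-8.38, 41.37, 7.5] dr [-30.15, -37.91, 72.61] time 10.4 tcp [0.4742 0.3403 0.2272] rows 8.57368697430184 10.161074452498783
```

```bash
python3 -c "
from h import *
go((.6104,-.0503,.19),-56.8,0)"
```

```text
t [-2.82, 41.36, 1.96] dr [-30.15, -37.91, 72.61] time 10.4 tcp [0.4742 0.3403 0.2272] rows 8.301040874506866 10.161074452498783
```

>>> carry_out(
  fingers=[41, 41, 41, 41, 41, 41, 41, 41, 41, 41, 41, 41, 41, 41],
  translation=[
    [0, 4, -2],
    [-1, 9, -3],
    [-2, 14, -3],
    [-2.8, 19, -3],
    [-2.8, 24, -2],
    [-2.8, 29, -1],
    [-2.8, 34, 0],
    [-2.8, 38, 1],
    [-2.8, 41.4, 2],
    [-2.8, 41.4, 2],
    [-2.8, 41.4, 2],
    [-2.8, 41.4, 2],
    [-2.8, 41.4, 2],
    [-2.8, 41.4, 2],
  ],
  dr=[
    [-3, -3.8, 7],
    [-6, -7.6, 14],
    [-9, -11.4, 21],
    [-12, -15.2, 29],
    [-15, -19, 36],
    [-18, -22.7, 43],
    [-21, -26.5, 50],
    [-24, -30.3, 58],
    [-27, -34, 65],
    [-30.1, -37.9, 72.6],
    [-30.1, -37.9, 72.6],
    [-30.1, -37.9, 72.6],
    [-30.1, -37.9, 72.6],
    [-30.1, -37.9, 72.6],
  ],
)

```text
time: 11.8
tool_pos: [0.61, -0.0499, 0.1916]
tcp_rot: [3.14, 0.0, -0.989]
force: [0.1, 0.3, -0.6]
gripper_width: 0.0379
finger_force: 0.0
```

```bash
python3 -c "
from h import *
s,p,d,W=shot('wrist','w5')
print(s['joints'],s['time'])
m=(np.hypot(W[...,0]-.591,W[...,1]+.021)<.075)&(W[...,2]>.012)&(W[...,2]<.03)
n,l,st,_=cv2.connectedComponentsWithStats(m.astype(np.uint8));k=1+st[1:,4].argmax();P=W[l==k]
print(len(P),cv2.minAreaRect((P[:,:2]*1000).astype(np.float32)),np.percentile(P[:,2],98))
go((.6104,-.0503,.0225),-56.8,0)"
```

```text
[-2.78231970e-01  2.89131940e-01  1.53447096e+00 -1.15963979e-03
  1.31933044e+00  2.28150811e+00] 11.8
1693 ((591.6030883789062, -20.573883056640625), (23.451766967773438, 119.99295043945312), 33.219112396240234) 0.02290459029629136
t [0.05, -0.03, 16.64] dr [0.09, 0.0, 0.13] time 11.85 tcp [ 0.6101 -0.05    0.1919] rows 3.327578504565703 0.018437962989930574
```

View pics/w5.png

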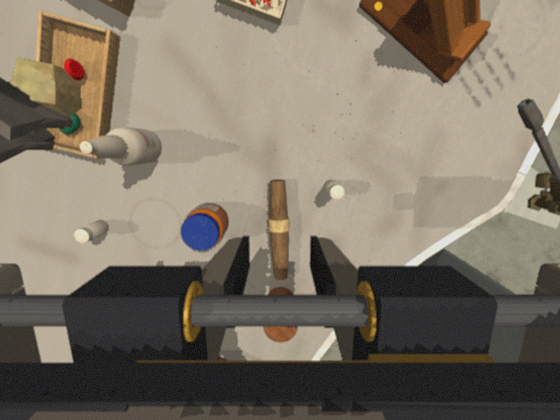

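>>> carry_out(
  fingers=[41, 41, 41, 41, 41, 41, 10, 10, 10, 10, 10, 10, 10],
  translation=[
    [0, 0, 4],
    [0, 0, 8],
    [0, 0, 12],
    [0, 0, 15],
    [0, 0, 16.6],
    [0, 0, 16.6],
    [0, 0, 16.6],
    [0, 0, 16.6],
    [0, 0, 16.6],
    [0, 0, 16.6],
    [0, 0, 16.6],
    [0, 0, 16.6],
    [0, 0, 16.6],
  ],
  dr=[
    [0, 0, 0],
    [0, 0, 0],
    [0, 0, 0],
    [0, 0, 0],
    [0, 0, 0],
    [0, 0, 0],
    [0, 0, 0],
    [0, 0, 0],
    [0, 0, 0],
    [0, 0, 0],
    [0, 0, 0],
    [0, 0, 0],
    [0, 0, 0],
  ],
  newtons=25,
)

```text
time: 13.15
tool_pos: [0.6112, -0.051, 0.027]
tcp_rot: [3.141, -0.001, -0.991]
force: [-1.3, 1.1, 6.2]
gripper_width: 0.0221
finger_force: 24.9
```

```bash
python3 -c "
from h import *;from rest import *
L=.0605+.0355
g=at(L,.0118+.011)
print(g)
go((.61,-.05,.17),-56.8,0)
go((.50,-.18,.26),Y,45)
go(g+.07*N,Y,45);go(g,Y,45)"
```

```text
[ 0.61232629 -0.29001469  0.10600429]
t [-0.14, 0.05, -14.6] dr [0.03, -0.05, 0.02] time 13.15 tcp [ 0.6112 -0.051   0.027 ] rows 2.9192113215652142 0.00720061687918918
t [4.59, 16.55, -23.5] dr [21.05, 41.57, -50.7] time 13.15 tcp [ 0.6112 -0.051   0.027 ] rows 5.821050951544884 8.016097206962087
t [17.0, 17.16, -13.03] dr [21.05, 41.57, -50.7] time 13.15 tcp [ 0.6112 -0.051   0.027 ] rows 5.489739591968565 8.016097206962087
t [19.94, 13.18, -8.08] dr [21.05, 41.57, -50.7] time 13.15 tcp [ 0.6112 -0.051   0.027 ] rows 5.045244315357641 8.016097206962087
```

>>> carry_out(
  fingers=[10, 10, 10, 10, 10, 10, 10, 10, 10, 10, 10, 10, 10, 10],
  translation=[
    [0, 0, -3],
    [0, 0, -7],
    [0, 0, -11],
    [0, 0, -15],
    [0.5, 2, -17],
    [1, 4, -18],
    [1.5, 6, -19],
    [2, 8, -20],
    [2.5, 10, -21],
    [3, 12, -22],
    [4, 14.5, -23],
    [4.6, 16.5, -23.5],
    [4.6, 16.5, -23.5],
    [4.6, 16.5, -23.5],
  ],
  dr=[
    [0, 0, 0],
    [0, 0, 0],
    [0, 0, 0],
    [0, 0, 0],
    [2, 4, -5],
    [4.5, 9, -11],
    [7, 14, -17],
    [10, 19.5, -23],
    [12.5, 24.5, -29],
    [15, 29.5, -36],
    [18, 35, -43],
    [21, 41.6, -50.7],
    [21, 41.6, -50.7],
    [21, 41.6, -50.7],
  ],
)

```text
time: 14.55
tool_pos: [0.4973, -0.1805, 0.2615]
tcp_rot: [3.136, -0.787, -0.05]
force: [0.2, 0.4, -0.9]
gripper_width: 0.0225
finger_force: 24.9
```

```bash
cat > cl.py <<'E'
from h import *;from rest import *
# clamp as seen by scene/top/wrist: points along U in the held pose
s=get_state();g=s["tool_pos"]+R.from_euler("xyz",s["tcp_rot"]).apply([0,0,.003]);print("joints",s["joints"].round(3),"w",s["gripper_width"])
for n in ("scene","top"):
    s,p,d,W=shot(n,"cl_"+n);Q=W-g;a,h,w=Q@U,Q@N,Q@V
    for lo in np.arange(-.11,.03,.02):
        k=(a>=lo)&(a<lo+.02)&(abs(h+.012)<.03)&(abs(w)<.03)&(d>0)
        if k.sum()>4: print(n,round(lo,2),k.sum(),"h",np.percentile(h[k],[5,50,95]).round(4),"w",np.percentile(w[k],[5,50,95]).round(4),"amin/max",a[k].min().round(4),a[k].max().round(4))
E
python3 cl.py; python3 -c "
from h import *;from rest import *
g=at(.0605+.0355,.0118+.0125)
go(g+.06*N+.01*U,Y,45);go(g+.006*N+.006*U,Y,45)"
```

```text
joints [-0.903 -0.506  2.301  0.737  0.908  0.384] w 0.02253566298737495
scene -0.11 12 h [-0.0139 -0.0071 -0.003 ] w [-0.0136 -0.0061 -0.0005] amin/max -0.0953 -0.0906
scene -0.09 50 h [-0.0189 -0.0071 -0.0024] w [-0.0144 -0.0082 -0.0021] amin/max -0.0895 -0.0702
scene -0.07 56 h [-0.0175 -0.0065  0.0002] w [-0.014  -0.0095 -0.0015] amin/max -0.0693 -0.0501
scene -0.05 64 h [-0.0167 -0.0061 -0.0004] w [-0.0154 -0.0096  0.0006] amin/max -0.0499 -0.03
scene -0.03 64 h [-0.0182 -0.0065 -0.    ] w [-0.014  -0.0088  0.0027] amin/max -0.03 -0.0101
scene -0.01 61 h [-0.0162 -0.0001  0.0158] w [-0.029  -0.0257 -0.013 ] amin/max -0.0097 0.0099
scene 0.01 43 h [-0.0166 -0.0063  0.0071] w [-0.0266 -0.0076 -0.0011] amin/max 0.0101 0.0252
top -0.09 11 h [-0.0075 -0.0038 -0.0018] w [-0.0105 -0.0071 -0.0029] amin/max -0.0825 -0.0717
top -0.07 11 h [-0.0056 -0.0017  0.0005] w [-0.0111 -0.0053 -0.0014] amin/max -0.0699 -0.0504
top -0.05 41 h [-0.0062 -0.0023  0.001 ] w [-0.012  -0.005   0.0009] amin/max -0.0494 -0.0301
top -0.03 57 h [-0.007  -0.003   0.0011] w [-0.0119 -0.0038  0.0046] amin/max -0.0293 -0.0103
top -0.01 208 h [-0.0164 -0.0031  0.0147] w [-0.0233 -0.0023  0.0224] amin/max -0.0094 0.01
top 0.01 77 h [-0.0174 -0.0073  0.0106] w [-0.0175  0.      0.0125] amin/max 0.01 0.0237
t [-1.14, 10.29, 13.03] dr [0.1, 0.2, -0.16] time 14.65 tcp [ 0.4963 -0.1802  0.2593] rows 3.3297477662706294 0.03253838988787428
t [-1.52, 10.29, 18.44] dr [0.1, 0.2, -0.16] time 14.65 tcp [ 0.4963 -0.1802  0.2593] rows 4.233217120573517 0.03253838988787428
```

>>> carry_out(
  fingers=[10, 10, 10, 10, 10, 10, 10, 10],
  translation=[
    [-1.1, 5, 1],
    [-1.1, 9, 4],
    [-1.1, 10.3, 9],
    [-1.1, 10.3, 13],
    [-1.1, 10.3, 13],
    [-1.1, 10.3, 13],
    [-1.1, 10.3, 13],
    [-1.1, 10.3, 13],
  ],
  dr=[
    [0, 0, 0],
    [0, 0, 0],
    [0, 0, 0],
    [0, 0, 0],
    [0, 0, 0],
    [0, 0, 0],
    [0, 0, 0],
    [0, 0, 0],
  ],
)

```text
time: 15.45
tool_pos: [0.5763, -0.2878, 0.164]
tcp_rot: [3.136, -0.786, -0.053]
force: [-0.9, -0.2, -1.2]
gripper_width: 0.0221
finger_force: 24.9
```

```bash
python3 cl.py|grep -v "0.01 "; python3 -c "
from h import *;from rest import *
g=at(.0605+.0355,.0118+.0125)
s,p,d,W=shot('wrist','w6')
for c in (.03,.006,.002): go(g+c*N+.005*U,Y,45)
go(g+.001*N-.0*U,Y,45)
import os
sc=cv2.imread('pics/cl_scene.png')[200:320,250:390];cv2.imwrite('pics/c6.png',cv2.resize(sc,None,fx=4,fy=4,interpolation=cv2.INTER_CUBIC))"
```

```text
joints [-0.912  0.05   2.059  0.967  0.704  0.051] w 0.022147351167923397
scene -0.11 11 h [-0.0146 -0.0095 -0.0046] w [-0.0127 -0.0075  0.0009] amin/max -0.0951 -0.09
scene -0.09 48 h [-0.0146 -0.0067 -0.0014] w [-0.0141 -0.009   0.0006] amin/max -0.0898 -0.0705
scene -0.07 60 h [-0.0167 -0.0061 -0.0013] w [-0.0142 -0.0086  0.0022] amin/max -0.0698 -0.0501
scene -0.05 53 h [-0.0168 -0.006  -0.0004] w [-0.0146 -0.0106  0.001 ] amin/max -0.0495 -0.0301
scene -0.03 41 h [-0.0171 -0.0091 -0.0018] w [-0.0138 -0.0103 -0.0074] amin/max -0.0294 -0.0102
top -0.05 7 h [-0.0063 -0.0041 -0.0024] w [-0.0113 -0.0092 -0.0069] amin/max -0.0436 -0.0318
top -0.03 32 h [-0.0076 -0.0018  0.0026] w [-0.0119 -0.0051  0.0014] amin/max -0.0283 -0.0106
t [-0.96, 0.02, 3.17] dr [0.15, 0.01, 0.08] time 15.6 tcp [ 0.5759 -0.2877  0.1631] rows 0.6615530103801479 0.01997692308213123
t [-0.96, 0.01, 5.57] dr [0.15, 0.01, 0.08] time 15.6 tcp [ 0.5759 -0.2877  0.1631] rows 1.1295047745532263 0.01997692308213123
t [-0.96, 0.01, 5.97] dr [0.15, 0.01, 0.08] time 15.6 tcp [ 0.5759 -0.2877  0.1631] rows 1.2084159648500399 0.01997692308213123
t [-1.46, 0.01, 6.07] dr [0.15, 0.01, 0.08] time 15.6 tcp [ 0.5759 -0.2877  0.1631] rows 1.2477160113012664 0.01997692308213123
```

View pics/c6.png

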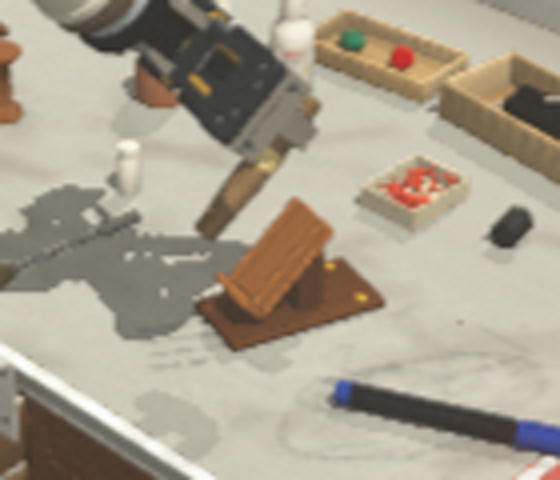

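>>> carry_out(
  fingers=[10, 10, 10, 10, 10, 10, 10, 10, 10],
  translation=[
    [-0.9, 0, 2],
    [-0.9, 0, 4],
    [-0.9, 0, 5],
    [-0.9, 0, 5.5],
    [-0.9, 0, 5.8],
    [-0.9, 0, 6],
    [-1.2, 0, 6.05],
    [-1.4, 0, 6.05],
    [-1.4, 0, 6.05],
  ],
  dr=[
    [0, 0, 0],
    [0, 0, 0],
    [0, 0, 0],
    [0, 0, 0],
    [0, 0, 0],
    [0, 0, 0],
    [0, 0, 0],
    [0, 0, 0],
    [0, 0, 0],
  ],
)

```text
time: 16.5
tool_pos: [0.6097, -0.2907, 0.1113]
tcp_rot: [3.137, -0.787, -0.054]
force: [-2.8, 0.3, 8.3]
gripper_width: 0.0224
finger_force: 25.0
```

```bash
python3 -c "
from h import *;from rest import *
s=get_state();g=s['tool_pos']+R.from_euler('xyz',s['tcp_rot']).apply([0,0,.003])-S
print('along',g@U,'h',g@N,'w',g@V,s['force'])"
```

```text
along 0.09795797594173976 h 0.02540202879633463 w -0.0008038445456179382 [-2.76277129  0.34082238  8.27632643]
```

>>> carry_out(
  fingers=[41, 41, 41, 41, 41, 41, 41, 41, 41],
  translation=[
    [0, 0, -0.05],
    [0, 0, -0.1],
    [0, 0, -0.1],
    [0, 0, -0.1],
    [0, 0, -2],
    [0, 0, -5],
    [0, 0, -8],
    [0, 0, -8],
    [0, 0, -8],
  ],
  dr=[
    [0, 0, 0],
    [0, 0, 0],
    [0, 0, 0],
    [0, 0, 0],
    [0, 0, 0],
    [0, 0, 0],
    [0, 0, 0],
    [0, 0, 0],
    [0, 0, 0],
  ],
)

```text
time: 17.4
tool_pos: [0.5523, -0.2862, 0.1653]
tcp_rot: [3.14, -0.784, -0.055]
force: [0.4, -0.3, -0.6]
gripper_width: 0.0376
finger_force: 0.0
```

```bash
python3 -c "
from h import *;from rest import *
for n in ('scene','wrist'):
    s,p,d,W=shot(n,'laid_'+n);Q=W-S;a,h,w=Q@U,Q@N,Q@V
    for lo in np.arange(-.02,.15,.02):
        k=(a>=lo)&(a<lo+.02)&(h>.012)&(h<.04)&(abs(w)<.025)&(d>0)
        if k.sum()>4: print(n,round(lo,2),k.sum(),'h95',np.percentile(h[k],[50,95]).round(4),'w',np.percentile(w[k],[5,50,95]).round(4),'a',a[k].min().round(4),a[k].max().round(4))
print(s['joints'],s['force'])
L=.100
g=at(L,.012);go(g+[0,0,.09],Y,0);go(g+[0,0,.005],Y,0)"
```

```text
scene -0.02 30 h95 [0.0211 0.0237] w [-0.0211 -0.0055  0.0151] a -0.0067 -0.0
scene 0.0 49 h95 [0.0202 0.0267] w [-0.0224 -0.0088  0.0025] a 0.0008 0.0198
scene 0.02 55 h95 [0.0214 0.0272] w [-0.0197 -0.0083  0.0021] a 0.0201 0.04
scene 0.04 58 h95 [0.0228 0.0284] w [-0.0209 -0.01    0.0025] a 0.0404 0.06
scene 0.06 61 h95 [0.0229 0.0294] w [-0.0204 -0.0098  0.0014] a 0.0601 0.0798
scene 0.08 48 h95 [0.0223 0.0269] w [-0.0146 -0.0085  0.0011] a 0.0803 0.0993
scene 0.1 46 h95 [0.0214 0.0279] w [-0.0139 -0.0087  0.0008] a 0.1001 0.1188
wrist -0.02 257 h95 [0.0206 0.0217] w [-0.0176 -0.0001  0.0174] a -0.0096 -0.0016
wrist 0.02 211 h95 [0.0233 0.0255] w [-0.0107 -0.0008  0.0089] a 0.0274 0.0399
wrist 0.04 524 h95 [0.0242 0.0262] w [-0.0106 -0.0008  0.0088] a 0.04 0.06
wrist 0.06 608 h95 [0.0243 0.0268] w [-0.0111 -0.0008  0.0095] a 0.06 0.0798
wrist 0.08 546 h95 [0.023 0.025] w [-0.01   -0.0007  0.0077] a 0.08 0.1
wrist 0.1 495 h95 [0.022 0.024] w [-0.0091 -0.0007  0.0068] a 0.1001 0.1178
[-0.95416674 -0.00261678  2.11043515  0.96242638  0.73704102  0.02776906] [-0.28760021 -0.38857373 -0.22245346]
t [7.14, 0.12, 2.83] dr [-0.03, -44.82, -0.02] time 17.5 tcp [ 0.5523 -0.2854  0.1639] rows 1.5367345058230812 5.217874182820384
t [1.15, 0.13, 8.86] dr [-0.03, -44.82, -0.02] time 17.5 tcp [ 0.5523 -0.2854  0.1639] rows 1.7867556923215866 5.217874182820384
```

View pics/laid_wrist.png

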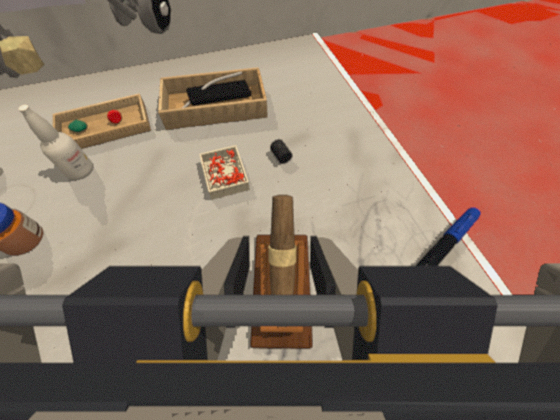

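>>> carry_out(
  fingers=[43, 43, 43, 43, 43, 43, 43, 43, 43, 43],
  translation=[
    [2.5, 0, -1],
    [4.5, 0, -0.5],
    [6, 0, 0.5],
    [7.1, 0.1, 1.5],
    [7.1, 0.1, 2.8],
    [7.1, 0.1, 2.8],
    [7.1, 0.1, 2.8],
    [7.1, 0.1, 2.8],
    [7.1, 0.1, 2.8],
    [7.1, 0.1, 2.8],
  ],
  dr=[
    [0, -8, 0],
    [0, -16, 0],
    [0, -24, 0],
    [0, -32, 0],
    [0, -40, 0],
    [0, -44.8, 0],
    [0, -44.8, 0],
    [0, -44.8, 0],
    [0, -44.8, 0],
    [0, -44.8, 0],
  ],
)

```text
time: 18.5
tool_pos: [0.6212, -0.291, 0.196]
tcp_rot: [3.141, -0.003, -0.057]
force: [-0.5, 0.4, 0.4]
gripper_width: 0.0398
finger_force: 0.0
```

```bash
python3 -c "
from h import *;from rest import *
print(get_state()['force'])
go(at(.1,.012)-.0008*V+[0,0,.005],Y,0)"
```

```text
[-0.53532334  0.40512216  0.41445708]
t [0.13, 0.03, 8.68] dr [0.04, -0.18, -0.07] time 18.5 tcp [ 0.6212 -0.291   0.196 ] rows 1.7358093591211685 0.022732957080228162
```

>>> carry_out(
  fingers=[43, 43, 43, 43, 43, 10, 10, 10, 10, 10, 10, 10, 10, 10],
  translation=[
    [0.1, 0, 3],
    [0.1, 0, 6],
    [0.1, 0, 8],
    [0.1, 0, 8.7],
    [0.1, 0, 8.7],
    [0.1, 0, 8.7],
    [0.1, 0, 8.7],
    [0.1, 0, 8.7],
    [0.1, 0, 8.7],
    [0.1, 0, 8.7],
    [0.1, 0, 8.7],
    [0.1, 0, 7],
    [0.1, 0, 3],
    [0.1, 0, -1],
  ],
  dr=[
    [0, 0, 0],
    [0, 0, 0],
    [0, 0, 0],
    [0, 0, 0],
    [0, 0, 0],
    [0, 0, 0],
    [0, 0, 0],
    [0, 0, 0],
    [0, 0, 0],
    [0, 0, 0],
    [0, 0, 0],
    [0, 0, 0],
    [0, 0, 0],
    [0, 0, 0],
  ],
  newtons=25,
)

```text
time: 19.9
tool_pos: [0.6223, -0.2901, 0.2059]
tcp_rot: [-3.141, 0.001, -0.056]
force: [-0.2, 0.8, -0.4]
gripper_width: 0.0224
finger_force: 25.0
```

```bash
python3 -c "
from h import *
go((.50,-.10,.30),3,45);go((.545,.2633,.28),15,45)"
```

```text
t [-13.5, -18.29, -9.59] dr [2.38, 45.02, -5.92] time 19.9 tcp [ 0.6223 -0.2901  0.2059] rows 4.93348704289525 5.293515941584827
t [-11.03, -54.77, -7.55] dr [7.09, 44.67, -17.29] time 19.9 tcp [ 0.6223 -0.2901  0.2059] rows 11.274650458365574 5.637303757624144
```

>>> carry_out(
  fingers=[10, 10, 10, 10, 10, 10, 10, 10, 10, 10, 10, 10, 10, 10, 10, 10, 10, 10, 10],
  translation=[
    [-1, -1, -4],
    [-3, -4, -7],
    [-6, -8, -9],
    [-9, -12, -9.6],
    [-12, -15, -9.6],
    [-13.5, -18.3, -9.6],
    [-13.3, -22, -9.5],
    [-13, -26, -9.3],
    [-12.7, -30, -9],
    [-12.4, -34, -8.8],
    [-12, -38, -8.5],
    [-11.7, -42, -8.2],
    [-11.4, -46, -8],
    [-11.2, -50, -7.8],
    [-11, -53, -7.6],
    [-11, -54.8, -7.5],
    [-11, -54.8, -7.5],
    [-11, -54.8, -7.5],
    [-11, -54.8, -7.5],
  ],
  dr=[
    [0, 5, 0],
    [0.5, 13, -1],
    [1, 21, -2],
    [1.5, 29, -3.5],
    [2, 37, -5],
    [2.4, 45, -5.9],
    [3, 45, -7],
    [3.5, 45, -8],
    [4, 45, -9],
    [4.5, 45, -10],
    [5, 45, -11.5],
    [5.5, 45, -13],
    [6, 45, -14.5],
    [6.5, 45, -15.5],
    [7, 44.7, -16.5],
    [7.1, 44.7, -17.3],
    [7.1, 44.7, -17.3],
    [7.1, 44.7, -17.3],
    [7.1, 44.7, -17.3],
  ],
)

```text
time: 21.8
tool_pos: [0.544, 0.2616, 0.2801]
tcp_rot: [3.138, -0.788, 0.263]
force: [-1.0, -0.3, -0.4]
gripper_width: 0.0223
finger_force: 25.0
```

```bash
python3 -c "
from held import *
s=get_state();print(s['joints'],s['gripper_width'])
held(.17,.28)"
```

```text
[ 0.24269093 -0.29674912  2.11848131  0.02192105  0.53217712  1.53748461] 0.022253672377551895
grasp [0.546  0.2622 0.2779]
scene 0.17 18 x [0.5396 0.5445 0.5557] y [0.2483 0.2558 0.26  ] rgb [117.   98.   76.5]
scene 0.185 23 x [0.539  0.5436 0.5567] y [0.2489 0.2527 0.2606] rgb [113.  91.  64.]
scene 0.2 28 x [0.5365 0.5452 0.5577] y [0.2466 0.2528 0.2631] rgb [119.   96.   66.5]
scene 0.215 29 x [0.535  0.5439 0.5561] y [0.2441 0.2526 0.2618] rgb [117.  93.  65.]
scene 0.23 28 x [0.5362 0.5435 0.5553] y [0.2474 0.2533 0.2663] rgb [148. 130.  93.]
scene 0.245 31 x [0.5362 0.5432 0.5556] y [0.2477 0.254  0.265 ] rgb [84. 69. 47.]
scene 0.26 30 x [0.538  0.5455 0.56  ] y [0.237  0.2485 0.2659] rgb [81.5 65.5 55.5]
scene 0.275 22 x [0.5313 0.5486 0.5655] y [0.234  0.2386 0.2687] rgb [115.5 109.   97.5]
top 0.17 5 x [0.5418 0.5457 0.5494] y [0.2519 0.2524 0.2531] rgb [120.  90.  57.]
top 0.185 4 x [0.5428 0.5456 0.5507] y [0.2509 0.2518 0.2529] rgb [79.  60.  41.5]
top 0.26 25 x [0.5364 0.5569 0.5685] y [0.2376 0.2601 0.2841] rgb [107. 100.  69.]
top 0.275 124 x [0.5369 0.5505 0.5636] y [0.237  0.2602 0.2844] rgb [90.5 78.5 62. ]
wrist 0.23 53 x [0.5378 0.5431 0.5512] y [0.2505 0.2693 0.2741] rgb [134. 117.  90.]
wrist 0.245 234 x [0.5366 0.5391 0.5462] y [0.2518 0.2597 0.2718] rgb [66. 52. 38.]
wrist 0.26 537 x [0.5372 0.5418 0.5687] y [0.2504 0.2603 0.2834] rgb [74. 59. 43.]
wrist 0.275 1787 x [0.5378 0.5466 0.5615] y [0.2454 0.262  0.284 ] rgb [134. 107.  74.]
```

```bash
python3 -c "
from h import *
for z in (.278,.20,.165,.123): go((.5674,.2631,z),15,45)"
```

```text
t [1.46, 0.45, 1.47] dr [0.15, -0.16, 0.04] time 21.95 tcp [0.5441 0.2616 0.2801] rows 0.4246796548670889 0.02639372550079816
t [-4.07, 0.43, 6.97] dr [0.15, -0.16, 0.04] time 21.95 tcp [0.5441 0.2616 0.2801] rows 1.616955657455716 0.02639372550079816
t [-6.55, 0.42, 9.44] dr [0.15, -0.16, 0.04] time 21.95 tcp [0.5441 0.2616 0.2801] rows 2.299741636185739 0.02639372550079816
t [-9.53, 0.42, 12.4] dr [0.15, -0.16, 0.04] time 21.95 tcp [0.5441 0.2616 0.2801] rows 3.129142180732623 0.02639372550079816
```

Stop just above the mouth first, to check the alignment.

>>> carry_out(
  fingers=[10, 10, 10, 10, 10, 10, 10, 10],
  translation=[
    [1.5, 0.4, 1.5],
    [1.5, 0.4, 1.5],
    [-1.5, 0.4, 4.4],
    [-4.1, 0.4, 7],
    [-4.9, 0.4, 7.8],
    [-4.9, 0.4, 7.8],
    [-4.9, 0.4, 7.8],
    [-4.9, 0.4, 7.8],
  ],
  dr=[
    [0, 0, 0],
    [0, 0, 0],
    [0, 0, 0],
    [0, 0, 0],
    [0, 0, 0],
    [0, 0, 0],
    [0, 0, 0],
    [0, 0, 0],
  ],
)

```text
time: 22.75
tool_pos: [0.5666, 0.2642, 0.1934]
tcp_rot: [3.138, -0.793, 0.264]
force: [0.3, -1.1, 0.3]
gripper_width: 0.0223
finger_force: 25.0
```

```bash
python3 -c "
from held import *
held(.06,.15,.015,.026)
go((.5674,.2631,.123),15,45)
a=cv2.imread('pics/held_scene.png')[150:240,180:300];cv2.imwrite('pics/c9.png',cv2.resize(a,None,fx=5,fy=5,interpolation=cv2.INTER_CUBIC))"
```

```text
grasp [0.5687 0.2648 0.1912]
scene 0.06 67 x [0.5493 0.5702 0.5893] y [0.243  0.2722 0.2809] rgb [166. 131.  84.]
scene 0.075 10 x [0.5608 0.5691 0.5782] y [0.2537 0.2582 0.275 ] rgb [137.5 112.   78. ]
scene 0.09 21 x [0.5615 0.5674 0.5776] y [0.2517 0.2562 0.2708] rgb [116.  94.  66.]
scene 0.105 23 x [0.5597 0.5689 0.5788] y [0.2521 0.2556 0.2648] rgb [118.  95.  68.]
scene 0.12 28 x [0.5597 0.5679 0.5791] y [0.2505 0.2552 0.2672] rgb [118.  95.  67.]
scene 0.135 24 x [0.5592 0.5688 0.5797] y [0.2461 0.2543 0.2611] rgb [141.  123.5  88. ]
top 0.06 40 x [0.565  0.5792 0.5886] y [0.241  0.246  0.2628] rgb [187.5 145.   95. ]
wrist 0.06 418 x [0.5489 0.5523 0.5609] y [0.2433 0.2597 0.2796] rgb [169. 127.  78.]
wrist 0.135 5 x [0.5616 0.5675 0.5697] y [0.253  0.2532 0.2747] rgb [166. 146.  94.]
t [-4.84, 0.12, 4.64] dr [0.09, -0.31, 0.1] time 22.9 tcp [0.566  0.2641 0.1922] rows 1.3412828894174171 0.039938598910527874
```

View pics/c9.png

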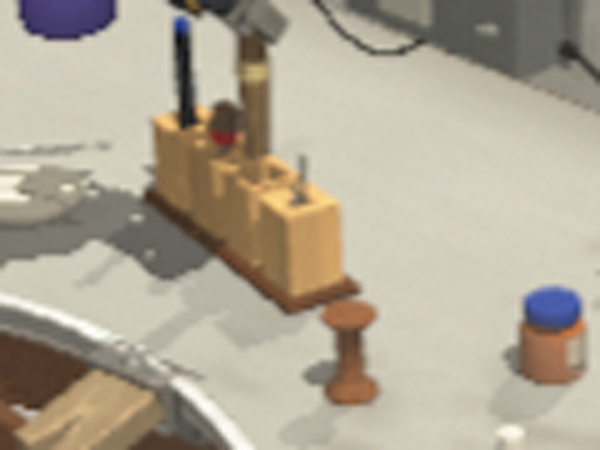

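>>> carry_out(
  fingers=[10, 10, 10, 10, 10, 10, 10],
  translation=[
    [-1, 0.1, 1],
    [-2, 0.1, 1.9],
    [-3, 0.1, 2.9],
    [-3.9, 0.1, 3.8],
    [-4.8, 0.1, 4.6],
    [-4.8, 0.1, 4.6],
    [-4.8, 0.1, 4.6],
  ],
  dr=[
    [0, 0, 0],
    [0, 0, 0],
    [0, 0, 0],
    [0, 0, 0],
    [0, 0, 0],
    [0, 0, 0],
    [0, 0, 0],
  ],
)

```text
time: 23.6
tool_pos: [0.565, 0.262, 0.1298]
tcp_rot: [3.14, -0.78, 0.264]
force: [-0.1, 0.3, -0.3]
gripper_width: 0.0225
finger_force: 25.0
```

>>> carry_out(
  fingers=[35, 35, 35, 35, 35, 35, 35, 35, 35, 35],
  translation=[
    [0, 0, 0],
    [0, 0, 0],
    [0, 0, 0],
    [0, 0, 0],
    [0, 0, 0],
    [0, 0, -2],
    [0, 0, -5],
    [0, 0, -9],
    [0, 0, -13],
    [0, 0, -13],
  ],
  dr=[
    [0, 0, 0],
    [0, 0, 0],
    [0, 0, 0],
    [0, 0, 0],
    [0, 0, 0],
    [0, 0, 0],
    [0, 0, 0],
    [0, 0, 0],
    [0, 0, 0],
    [0, 0, 0],
  ],
)

```text
time: 24.6
tool_pos: [0.4769, 0.2388, 0.2288]
tcp_rot: [3.139, -0.793, 0.265]
force: [1.0, -0.7, 0.4]
gripper_width: 0.0323
finger_force: 0.0
```

```bash
python3 -c "
from h import *
for n in ('scene','wrist'):
    s,p,d,W=shot(n,'end_'+n)
    for nm,c in (('clamp',(.5705,.2633)),('pen',(.5624,.3709))):
        m=(np.hypot(W[...,0]-c[0],W[...,1]-c[1])<.02)&(W[...,2]>.075)
        for z in (.08,.11,.13):
            k=m&(W[...,2]>=z)&(W[...,2]<z+.03)
            if k.any(): print(n,nm,z,k.sum(),np.median(W[k],0).round(4),W[k][:,2].max().round(4))
    if n=='scene':
        for nm,c in (('jar',(.666,.0165)),('spool',(.5378,.0596)),('vial',(.569,-.096))):
            k=(np.hypot(W[...,0]-c[0],W[...,1]-c[1])<.03)&(W[...,2]>.01);print(nm,np.median(W[k],0).round(4),W[k][:,2].max().round(3))
print(s['force'],s['gripper_width'],s['time'])"
```

```text
scene clamp 0.08 44 [0.565  0.2531 0.0906] 0.1072
scene clamp 0.11 39 [0.5673 0.255  0.1217] 0.1374
scene clamp 0.13 11 [0.568  0.2553 0.1328] 0.1374
scene pen 0.08 25 [0.562  0.3662 0.0931] 0.1091
scene pen 0.11 26 [0.5598 0.3679 0.1249] 0.1372
scene pen 0.13 18 [0.5611 0.3666 0.1407] 0.1508
jar [0.6597 0.0031 0.0378] 0.06
spool [0.5351 0.0522 0.0514] 0.066
vial [ 0.5667 -0.1028  0.0307] 0.046
wrist clamp 0.08 295 [0.5585 0.2597 0.0935] 0.1099
wrist clamp 0.11 419 [0.5621 0.2615 0.1309] 0.1341
wrist clamp 0.13 217 [0.566  0.2622 0.1324] 0.1341
wrist pen 0.08 185 [0.5573 0.368  0.0965] 0.11
wrist pen 0.11 232 [0.5572 0.368  0.1263] 0.1399
wrist pen 0.13 266 [0.559  0.3696 0.1452] 0.1511
[-0.22109281  0.76489778 -1.03997903] 0.032264287257108774 24.65
```

```bash
python3 -c "
from station import *
print(hand_in())"
```

```text
the job is handed in; nothing more can be done
None
```

The job is handed in at about 25 s of the 72 s allowed: the pen stands on the narrow sleeve's floor (top at 151 mm) and the clamp on the wide sleeve's (top at 134 mm), done in the order asked, with the clamp laid and released in the rest before its regrasp and the jar, spool and vial still upright at their places.

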